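# Lock the glaze cup onto the spray gun

## Task

Take the taller of the two lidded glaze cups out of the wooden rack and mount it on the spray gun standing in its holder: set its neck in the gun's collar, feel for the two slots with its lugs, push it down gently against the spring and turn it a quarter turn clockwise (seen from above), then let go so that it springs back up and is left upright and locked. Never force it, pushing or twisting: more than 50 N in all between cup and gun would crack the plastic lugs; and leave the other cup, the pot, the jars, the bowl, the brush and the spanner where they are.

Things in the scene. Friction and masses are not known exactly. Their poses are not given: they have to be found in the camera images.
- cup_mid (a point): Taller lidded glaze cup, whitish plastic, grey lid, 120 mm high, 0.10 to 0.17 kg; point on its axis at half height, 60 mm above its foot; z up through the lid, x through the lugs. The plain round body, 58 mm in diameter from 46 to 104 mm above the foot, is the place to grip. Lid 59 mm across, 104 to 112 mm, with a raised bar 46 x 9 x 8 mm across it, in line with the lugs.
- cup_foot (a point): Centre of the underside of the same cup's neck, axes as cup_mid. Round neck 26 mm in diameter, 25 mm long, its lowest 4 mm tapered to 21 mm; above it a flange 50 mm in diameter (25 to 30 mm above the foot), then a cone out to the body.
- cup_lugs (a point): Point on the same cup's axis, 11.5 mm above the foot, midway between its two alike lugs, which stick out of the neck along +x and -x to 18 mm from the axis; each is 7 mm wide and 5 mm tall (9 to 14 mm above the foot). Half a turn makes no difference. A twist of 0.3 N m against slots or stop loads them with some 20 N in all, on top of the push.
- gun_mouth (a point): Bare-metal spray gun clamped in a fixed stand; centre of the mouth (upper rim) of the round cup collar on its top, 190 to 215 mm above the table. z up, x along the barrel to the nozzle. Collar 49 mm outside, open at the top; bore 29 mm (1.5 mm play round the neck). Nothing of the gun near the collar rises above the mouth.
- gun_lip (a point): Underside of the collar's lip on its axis, 6.5 mm below the mouth, axes as gun_mouth. Two slots 10 mm wide through the lip admit the lugs; they lie towards +y and -y, but up to 0.45 rad off either way: the collar was screwed on by hand, it is not reported where it stopped, and it does not turn now. Off the slots the lugs rest on the lip, foot 9 mm below the mouth: feel round for the slots.
- gun_seat (a point): Where the foot meets the gun's spring-loaded rubber seat (at rest), on the axis, 10 mm below the mouth, axes as gun_mouth. It pushes up with 3 N at first and 0.6 N more per mm: 9.3 N with the foot 20.5 mm below the mouth, where the lugs come free under the lip and the cup can turn; 11.1 N at 23.5 mm, where the lugs stand on a hard floor.
- gun_lock (a point): Where the foot is when the cup is locked, on the axis, 17.5 mm below the mouth, axes as gun_mouth. From the slots the pushed-in cup turns only clockwise (seen from above); a quarter turn on are two pockets 3 mm deep in the lip's underside, into which the spring lifts the lugs when let go. A stop comes 0.18 rad after the pockets' middle. The lugs then lie along the barrel within 0.6 rad.
- stand_top (a point): Top of the stand's post, 160 mm above the table, 115 mm behind the collar's axis (away from the nozzle). The post is 14 mm thick; the stand's steel base plate is 200 x 120 mm and does not move.
- rack: Wooden cup rack, fixed, 95 x 250 mm, top 70 mm above the table; origin at the centre of its underside, z up, y along its length. Two round holes 41 mm in diameter, 60 mm either side of the centre along y. Each cup stands upright in one, turned any way: flange on the board, neck and lugs below it, foot 45 mm above the table.
- short_cup_mid (a point): The shorter cup, like the tall one but 94 mm high in all; the point is on its axis at half height, 47 mm above its foot. Leave alone.
- pot_mid (a point): Bisque-fired clay pot, 94 mm across and 75 mm high, standing on a black banding wheel (216 mm across, 88 mm high); point at its centre. Leave alone.
- jar_big_mid (a point): Lidded glaze jar, 72 mm across, 105 mm high; point at its centre. Leave alone.
- jar_small_mid (a point): Lidded glaze jar, 52 mm across, 75 mm high; point at its centre. Leave alone.
- bowl_mid (a point): White bowl, 90 mm across, 40 mm high; point at its centre. Leave alone.
- brush_mid (a point): Flat glaze brush, 190 mm long, lying on the table along its x axis; point at its middle. Leave alone.
- spanner_mid (a point): Steel spanner, 140 mm long, lying on the table along its x axis; point at its middle. Leave alone.

How it is judged (in metres and radians):
On the way, in this order (a step that is already met when the one before it is completed fails the run):
1. the tall cup is lifted clear of the rack (height (world z) of cup_foot above 0.08 m), for 0.1 s.
2. the cup's neck is in the collar, pushed down against the spring until the lugs are below the lip (horizontal distance between cup_foot and gun_mouth below 0.006 m and z of cup_foot in the frame of gun_mouth below -0.0192 m), for 0.05 s.
At the end, for the whole second after the job is handed in: The tall cup stands in the gun's collar, locked by the spring in the pockets: its foot 17.5 mm (give or take 1.7 mm) below the collar's mouth and within 5 mm of its axis, its lugs within 0.7 rad of the barrel's direction, upright within 0.12 rad, released (horizontal distance between cup_foot and gun_mouth below 0.005 m and z of cup_foot in the frame of gun_mouth between -0.0192 and -0.0158 m and angle between the x axis of cup_mid and the x axis of gun_mouth, either way round below 0.7 rad and angle between cup_mid's own z axis and vertical below 0.12 rad); the robot touches nothing.
It fails at once if the cup is pushed or twisted against the gun with more than 50 N in all (sum of the contact forces) (contact force between cup and gun above 50 N).
It fails at once if the short cup is moved more than 20 mm (distance of short_cup_mid from where it was at the start of the episode above 0.02 m).
It fails at once if the pot, a jar, the bowl, the brush or the spanner is moved more than 30 mm (distance of any of pot_mid, jar_big_mid, jar_small_mid, bowl_mid, brush_mid, spanner_mid from where it was at the start of the episode above 0.03 m).
It also fails if it takes over 72 s, if anything falls off the work surface, if the arm or the gripper's body presses on something with over 40 N, if the wrist force passes 120 N, or if a joint passes its speed limit or range.

## Robot

A 6-joint arm with a two-finger parallel gripper is mounted at the origin on the work surface. World frame = base frame: x ahead of the robot, y to its left, z up, the work surface at z = 0. Lengths are in mm, angles in rad, forces in N, time in s.
With the tool pointing down it reaches from about 250 to 725 mm from the base axis. Payload 4 kg.
Tool frame: the origin (TCP) lies between the finger pads; the fingertips stand ahead of it and the grasp point (between the pads) lies 5 mm behind it (manip.tips_ahead is the z of the fingertips in the tool frame, in mm); z points along the fingers, y is the direction in which the jaws open and shut (so a half turn about z gives the same grasp; the last joint's range is limited). The gripper opens to 85 mm and grips with 20 to 120 N. Pads are 22 mm wide; open, the fingers measure 114 mm over their backs; the gripper's body (76 mm by 85 mm) begins 54 mm behind the grasp point. The pads swing forward as they close: fully open they stand 13 mm farther back than shut.
Start: joints at [1.158, 0.241, 0.005, 1.335, 0, 1.571], TCP at [200.586, 458.001, 245.306] pointing down, gripper open.
Joint ranges: [-2.72, 2.72], [-1.05, 1.87], [-1.09, 1.28], [-1.99, 2.15], [-1.42, 1.44], [-3.14, 3.14]. Speed limits (rad/s): [2.79, 2.79, 3.14, 3.14, 3.14, 3.14].

## Interface

Orientations are given as a unit quaternion [w, x, y, z].
In Python, from workcell import manip, fingers, solver, eyes, ticket, status gives the robot as it stands. Calls block until the motion is done:
- manip.movep(position, orientation): joint-space move of the TCP to a pose.
- manip.move_straight(position, rate=150, attitude=None, force_limit=None): straight line of the TCP; attitude=None keeps the orientation; rate is the mean speed in mm/s. With force_limit (N) it stops when the force on the tool has changed by that much, and returns True; else False.
- manip.goto_joints(angles): joint-space move.
- fingers.gripper_to(opening, squeeze=None): opening from 0.0 (shut) to 1.0 (fully open); squeeze is the grip in N (None keeps the last); returns when the fingers have stopped.
- manip.hold(seconds).
- solver.solve_ik(position, orientation): joint angles nearest the present ones, or None.
- eyes.grab_frame(name): name is "side" or "top"; returns a dict with "image" (420x560x3 uint8, red, green, blue), "fx", "fy", "cx", "cy" (pixels), "T" (4x4, takes a point from camera to world coordinates). Camera axes: x right, y down, z forward; pixel columns grow to the right and rows downward; lengths in mm; the calibration is good to about 2 mm. A picture is of the moment at which its call begins. There is no depth.
A pose or a line that the arm cannot do raises manip.PlanningError and nothing moves.
- ticket.finish_job(): hands the job in, once; it reports no verdict.
Readings, each from a call of its own:
- status.current_clock(): time.
- status.current_qpos(): joint angles.
- status.current_qvel(): joint speeds.
- status.current_effort(): joint torques, N m.
- status.current_eef_pos(): TCP position.
- status.current_tool_rot(): TCP orientation.
- status.current_ft_force(): force on the tool from outside, world axes, zero at the start.
- status.current_moment(): the same for the moment, N m.
- status.current_gripper_width(): opening from 0.0 (shut) to 1.0 (fully open).
Only numpy, scipy, OpenCV 4.12 (cv2) and the standard library are available. Lean on these libraries where they do the work, as an engineer would, in place of code of your own. Each camera call takes 0.05 s, during which the arm holds its last target.

## Working session

There is one attempt and no reset: what is moved stays moved. The work goes in short steps, each a Python script; the robot and the scene stay as the last script left them, time stands still between calls to the robot, and variables do not carry over. Pictures are saved under pics/ and viewed, and the job is handed in when it is done.

```bash
ls; mkdir -p pics; python3 - <<'E'
from workcell import manip, fingers, solver, eyes, ticket, status
import cv2
for n in("side","top"):
    f=eyes.grab_frame(n); cv2.imwrite(f"pics/{n}0.png",f["image"][:,:,::-1])
    print(n,f["fx"],f["fy"],f["cx"],f["cy"],f["T"].round(3).tolist() if hasattr(f["T"],'round') else f["T"])
print(status.current_clock(),manip.tips_ahead,status.current_tool_rot(),status.current_ft_force())
E
```

```text
pics
side 384.82643304981474 384.82643304981474 279.2368102390233 213.99625765221236 [[0.855, -0.358, 0.376, 224.066], [-0.519, -0.563, 0.644, -604.757], [-0.018, -0.745, -0.667, 803.975], [0.0, 0.0, 0.0, 1.0]]
top 388.8627331604875 388.8627331604875 281.55532801951995 216.19616627421485 [[0.013, -0.998, 0.068, 537.033], [-1.0, -0.013, 0.002, 34.872], [-0.001, -0.068, -0.998, 1192.067], [0.0, 0.0, 0.0, 1.0]]
0.1 14.0 [-2.00633921e-04  2.04943111e-01  9.78773392e-01 -9.63206531e-04] [ 0.09385808  0.36406957 -0.33850097]
```

View pics/side0.png

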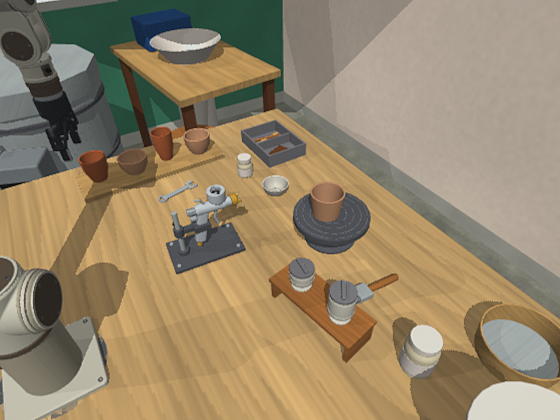

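View pics/top0.png

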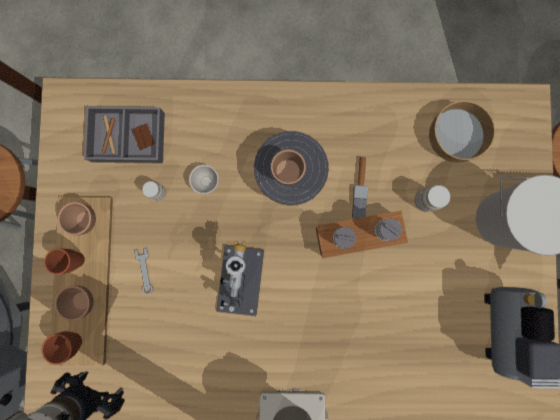

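The side view shows the gun with its collar at about (216,190), the short cup at (301,270) and the tall cup at (342,295). In the top view the collar is at about (235,266) and the nozzle at (239,247). The cups there are at (344,237) for the short one and (388,230) for the tall one. I'll zoom in on these.

```bash
python3 - <<'E'
import cv2,numpy as np
s=cv2.imread("pics/side0.png");t=cv2.imread("pics/top0.png")
def z(im,x,y,w,h,k):return cv2.resize(im[y:y+h,x:x+w],None,fx=k,fy=k,interpolation=cv2.INTER_CUBIC)
a=np.hstack([z(t,210,240,60,50,6),z(t,340,205,70,50,6)]) # 360+420
b=np.hstack([z(s,165,175,80,50,5),z(s,290,250,76,50,5)])
b=b[:, :780]; a=a[:, :780]
c=np.vstack([a,b]); cv2.imwrite("pics/z0.png",c); print(c.shape)
E
```

```text
(550, 780, 3)
```

View pics/z0.png

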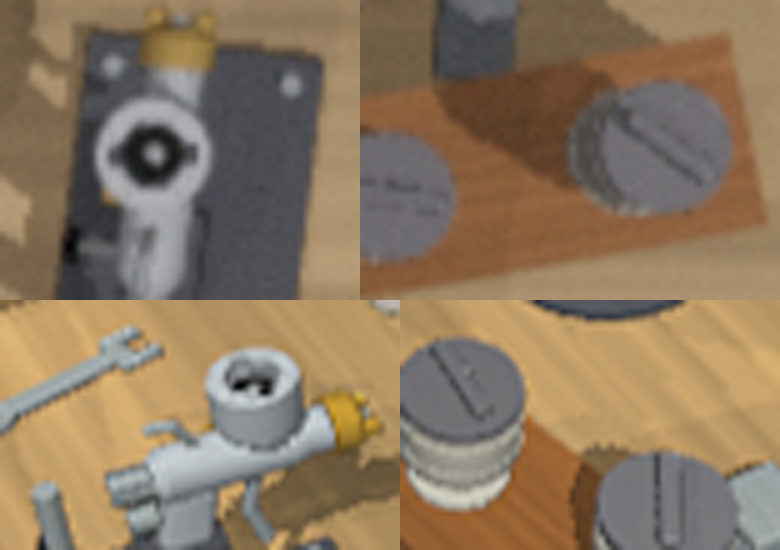

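```bash
cat > h.py <<'E'
import numpy as np,cv2
from workcell import manip, fingers, solver, eyes, ticket, status
def ray(f,u,v):
    d=np.array([(u-f["cx"])/f["fx"],(v-f["cy"])/f["fy"],1.]);T=np.array(f["T"])
    return T[:3,3],T[:3,:3]@d
def onplane(f,u,v,z):
    o,d=ray(f,u,v);return o+d*(z-o[2])/d[2]
def tri(f1,p1,f2,p2):
    (o1,d1),(o2,d2)=ray(f1,*p1),ray(f2,*p2)
    s=np.linalg.lstsq(np.stack([d1,-d2],1),o2-o1,rcond=None)[0]
    a,b=o1+s[0]*d1,o2+s[1]*d2
    return (a+b)/2,np.linalg.norm(a-b)
def proj(f,p):
    T=np.array(f["T"]);c=T[:3,:3].T@(np.asarray(p)-T[:3,3])
    return np.array([f["cx"]+f["fx"]*c[0]/c[2],f["cy"]+f["fy"]*c[1]/c[2]])
def crop(im,x,y,w,h,k):return cv2.resize(im[y:y+h,x:x+w],None,fx=k,fy=k,interpolation=cv2.INTER_CUBIC)
E
python3 - <<'E'
from h import *
K=8
out=[]
for n,(x,y,w,h) in {"top":(222,252,28,28),"side":(202,180,28,24)}.items():
    f=eyes.grab_frame(n); g=cv2.cvtColor(crop(f["image"],x,y,w,h,K),cv2.COLOR_RGB2HSV)
    v=g[...,2]; s=g[...,1]
    m=((v>140)&(s<60)).astype(np.uint8)*255
    vis=cv2.cvtColor(crop(f["image"],x,y,w,h,K),cv2.COLOR_RGB2BGR)
    out+= [cv2.resize(vis,(390,290)),cv2.resize(cv2.merge([m]*3),(390,290))]
    hh=cv2.findContours(m,cv2.RETR_CCOMP,cv2.CHAIN_APPROX_NONE)
    for c,q in zip(hh[0],hh[1][0]):
        if cv2.contourArea(c)>300:
            e=cv2.fitEllipse(c);b=cv2.minAreaRect(c)
            print(n,"hole" if q[3]>=0 else "outer",cv2.contourArea(c),[(e[0][0]+.5)/K+x-.5,(e[0][1]+.5)/K+y-.5],np.array(e[1])/K,e[2],"box",cv2.boundingRect(c))
cv2.imwrite("pics/collar.png",np.vstack([np.hstack(out[:2]),np.hstack(out[2:])]))
E
```

```text
top outer 19558.0 [235.31092071533203, 266.8467721939087] [17.80752373 22.99230003] 169.08786010742188 box (34, 36, 150, 188)
top hole 7795.5 [234.97844886779785, 265.4126720428467] [11.22238636 14.33162022] 87.65892028808594 box (46, 64, 124, 94)
top outer 1412.5 [240.00424766540527, 253.52138578891754] [4.93116474 7.02222729] 113.78239440917969 box (118, 0, 53, 42)
side outer 2315.5 [226.70829582214355, 200.33617973327637] [6.3701911 9.6185236] 31.323837280273438 box (165, 128, 59, 64)
side outer 16435.0 [213.54748630523682, 193.5403594970703] [16.42234039 23.40793991] 44.05466842651367 box (0, 36, 185, 156)
side hole 3664.5 [214.9303741455078, 190.14152336120605] [ 6.8139801  11.73038864] 96.93228912353516 box (62, 57, 89, 59)
```

View pics/collar.png

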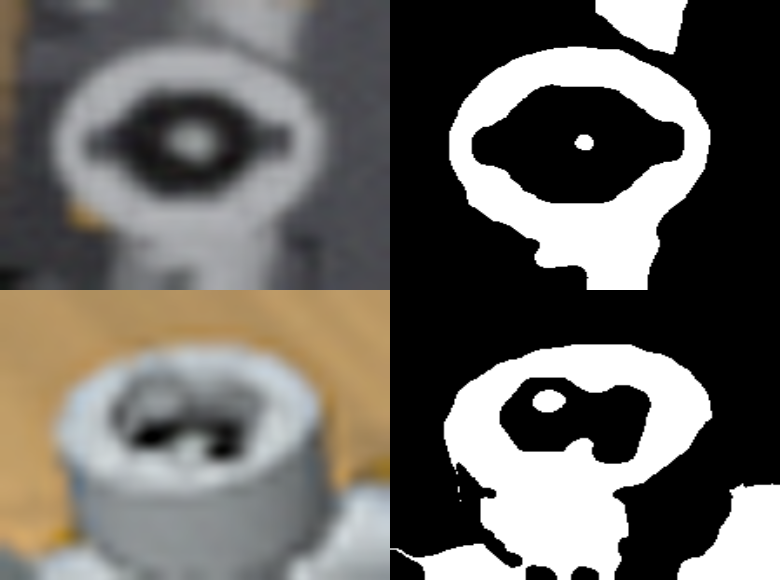

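```bash
python3 - <<'E'
from h import *
ft=eyes.grab_frame("top");fs=eyes.grab_frame("side")
P,gap=tri(ft,(235.0,265.4),fs,(214.95,190.1));print("mouth",P.round(1),gap.round(2))
a=onplane(ft,235-7,265.4+.29,P[2]);b=onplane(ft,235+7,265.4-.29,P[2]);print("slot dir deg",np.degrees(np.arctan2(*(a-b)[1::-1])),np.linalg.norm(a-b))
K=8;out=[]
for n,f,(x,y,w,h) in (("top",ft,(370,212,36,36)),("side",fs,(322,272,40,36))):
    im=crop(f["image"],x,y,w,h,K);hsv=cv2.cvtColor(im,cv2.COLOR_RGB2HSV);g=cv2.cvtColor(im,cv2.COLOR_RGB2GRAY)
    vis=cv2.cvtColor(im,cv2.COLOR_RGB2BGR)
    b=im.astype(int); m=((b[...,2]-b[...,0]>-4)&(g<140)&(g>50)).astype(np.uint8)*255
    m=cv2.morphologyEx(m,cv2.MORPH_OPEN,np.ones((9,9)))
    cs=cv2.findContours(m,cv2.RETR_EXTERNAL,cv2.CHAIN_APPROX_NONE)[0]
    c=max(cs,key=cv2.contourArea);hu=cv2.convexHull(c);e=cv2.fitEllipse(hu)
    cv2.ellipse(vis,e,(0,0,255),1)
    ce=((e[0][0]+.5)/K+x-.5,(e[0][1]+.5)/K+y-.5)
    print(n,ce,np.array(e[1])/K)
    if n=="top":pt=ce
    else: ps=ce
    mm=np.zeros_like(g);cv2.ellipse(mm,(e[0],(e[1][0]*.8,e[1][1]*.8),e[2]),255,-1)
    med=np.median(g[mm>0]);d=((g<med-10)&(mm>0)).astype(np.uint8)*255
    c=max(cv2.findContours(d,cv2.RETR_EXTERNAL,cv2.CHAIN_APPROX_NONE)[0],key=cv2.contourArea)
    l=cv2.fitLine(c,cv2.DIST_L2,0,.01,.01).ravel();print("line",l,cv2.contourArea(c),cv2.minAreaRect(c))
    p0=(l[2]+.5)/K+x-.5,(l[3]+.5)/K+y-.5
    A=onplane(f,p0[0]-4*l[0],p0[1]-4*l[1],161);B=onplane(f,p0[0]+4*l[0],p0[1]+4*l[1],161)
    dd=B-A;print("bar yaw deg",np.degrees(np.arctan2(dd[1],dd[0])), "centre plane",onplane(f,*ce,157).round(1))
    out+=[cv2.resize(vis,(390,290)),cv2.resize(cv2.merge([m,m,d]),(390,290))]
print("lid",tri(ft,pt,fs,ps))
# short cup by top
cv2.imwrite("pics/lid.png",np.vstack([np.hstack(out[:2]),np.hstack(out[2:])]))
for n,p in (("short",(344,237)),):print(n,onplane(ft,*p,131).round(0))
for n,p in (("pot",(289,166)),):print(n,onplane(ft,*p,163).round(0))
print("stand",onplane(ft,232,309,160).round(0),"nozzle",onplane(ft,239,247,170).round(0))
E
```

```text
mouth [477.6 154.3 191.8] 0.12
slot dir deg 93.11924255419072 35.816082224934696
top (389.7782554626465, 228.9494171142578) [20.73612976 21.97027397]
line [  0.7574263    0.65292066 153.17921    138.83154   ] 1971.5 ((157.75001525878906, 143.25), (137.1787109375, 36.06244659423828), 45.0)
bar yaw deg -130.4801621096288 centre plane [ 577.3 -251.4  157. ]
side (345.2591209411621, 293.0614013671875) [23.413517   34.90940857]
line [4.3305635e-02 9.9906188e-01 1.7559787e+02 1.6103737e+02] 3115.0 ((174.5, 161.5), (133.0, 53.0), 90.0)
bar yaw deg -126.33307102581904 centre plane [ 577.4 -259.6  157. ]
lid (array([ 579.47284152, -254.70059191,  149.55676356]), np.float64(4.375153035130522))
short [ 555. -134.  131.]
pot [742.  19. 163.]
stand [362. 164. 160.] nozzle [524. 147. 170.]
```

View pics/lid.png

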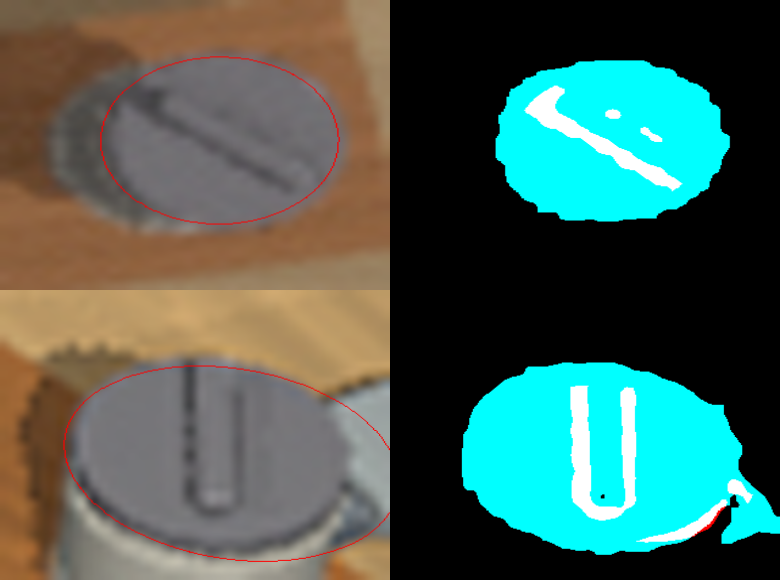

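The collar mouth comes out at z = 191.8 mm with a 0.1 mm ray gap. The collar-to-post distance is 116 mm against the 115 mm given. The slots point at about 93° yaw, which is within ±0.45 rad of the gun's y axis. The red lid ellipses are biased: the top view's cyan area leaves out the right edge (~348), and the side view's takes in the brush. Reading the edges directly, the lid centre is at top (390.5, 228.9) and side u≈343, and the bar yaw is about 54°. I'll check this and the IK before moving.

```bash
cat >> h.py <<'E'
def q(th):  # tool down, tool x axis at yaw th deg; jaws along th-90
    t=np.radians(th)/2; return [0.,float(np.cos(t)),float(np.sin(t)),0.]
E
python3 - <<'E'
from h import *
ft=eyes.grab_frame("top");fs=eyes.grab_frame("side")
L=onplane(ft,390.5,228.9,157);print(L.round(1),proj(fs,L).round(1))
R=np.array(fs["T"])[:3,:3]
th=np.linspace(0,6.28,200)
for z in(157,149):
  c=np.array([proj(fs,L+[29.5*np.cos(t),29.5*np.sin(t),z-157]) for t in th]);print("side lid extents pred",c.min(0),c.max(0))
for n,p,t in (("pre",[L[0],L[1],225],100.5),("rack",[L[0],L[1],120],100.5),("lift",[L[0],L[1],300],100.5),("gun",[477.6,154.3,300],139.5),("gunL",[477.6,154.3,246],40),("gunS",[477.6,154.3,246],30)):
  print(n,np.round(solver.solve_ik(p,q(t)),3) if solver.solve_ik(p,q(t)) is not None else None)
E
```

```text
[ 577.5 -253.3  157. ] [343.4 290.9]
side lid extents pred [328.9032069 279.5203042] [357.91472848 302.96993572]
side lid extents pred [328.64246392 281.89890711] [357.45659374 305.32210386]
pre [-0.413  0.515  0.356  1.412  0.     0.974]
rack [-0.413  0.572  0.173  1.172  0.     0.974]
lift [-0.413  0.507  0.535  1.599  0.     0.974]
gun [0.312 0.228 0.13  1.473 0.    1.019]
gunL [0.312 0.244 0.011 1.338 0.    2.756]
gunS [0.312 0.244 0.011 1.338 0.    2.93 ]
```

The predicted side-view lid extents (328.9..357.9, 279.5..303) match the ones I see to within 0.5 px. I'll go and grasp.

```bash
python3 - <<'E'
from h import *
x,y=577.5,-253.3
manip.movep([x,y,290],q(100.5))
manip.move_straight([x,y,120],rate=150,force_limit=15)
print(status.current_clock(),status.current_eef_pos())
print(fingers.gripper_to(0.0,squeeze=60),status.current_gripper_width(),status.current_clock())
print(status.current_ft_force(),status.current_eef_pos())
manip.move_straight([x,y,130],rate=60,force_limit=25)
print(status.current_ft_force(),status.current_moment())
manip.move_straight([x,y,300],rate=200)
print(status.current_clock(),status.current_ft_force(),status.current_gripper_width())
for n in("side","top"):
    cv2.imwrite(f"pics/{n}1.png",eyes.grab_frame(n)["image"][:,:,::-1])
E
python3 -c "
import cv2,numpy as np
s=cv2.imread('pics/side1.png');cv2.imwrite('pics/s1z.png',cv2.resize(s[120:330,230:430],None,fx=2.8,fy=2.8))"
```

```text
4.5167 [ 578.26709004 -253.57562772  121.20015963]
False 0.6646929928568629 4.8917
[-0.1483072   0.34581122  5.66605383] [ 578.27315018 -253.62380753  121.39018159]
[ 1.03480093  0.03223656 -2.27620566] [-0.0101634   0.00033055 -0.04883641]
6.2083 [-1.06755901  0.64801274 -1.63638937] 0.6685787042990772
```

View pics/s1z.png

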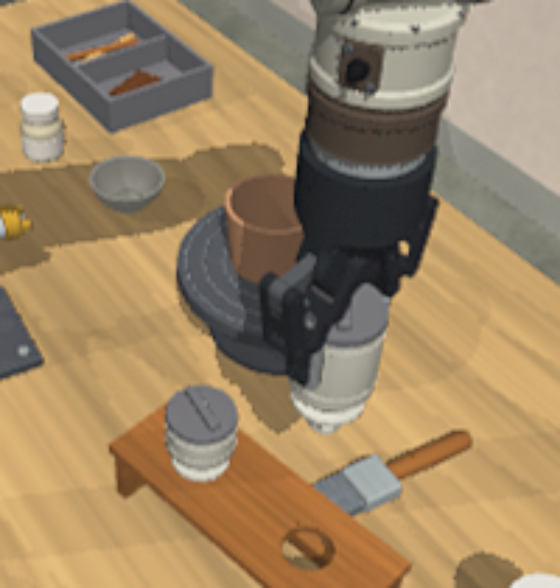

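The cup is out of the rack and hangs straight in the gripper, with the rack hole empty and the short cup untouched. Next I'll move it over the collar, time a pure rotation in the air, and look.

```bash
python3 - <<'E'
from h import *
x,y=477.6,154.3
manip.movep([x,y,300],q(139.5))
print(status.current_clock(),status.current_eef_pos())
manip.move_straight([x,y,281],rate=60)
t=status.current_clock();manip.hold(.3)
P=status.current_eef_pos();print("pos",P,status.current_tool_rot(),status.current_ft_force())
a=status.current_clock();manip.move_straight([x,y,281],rate=60,attitude=q(136));print("rot dt",status.current_clock()-a)
a=status.current_clock();manip.move_straight([x,y,281],rate=60,attitude=q(139.5));print("rot dt",status.current_clock()-a)
out=[]
for n,(cx,cy,w,h) in {"side":(180,110,80,110),"top":(200,225,80,80)}.items():
    f=eyes.grab_frame(n);cv2.imwrite(f"pics/{n}2.png",f["image"][:,:,::-1])
    out.append(cv2.resize(f["image"][cy:cy+h,cx:cx+w,::-1],(400,550 if n=="side" else 400),interpolation=cv2.INTER_CUBIC))
    p=np.array([P[0],P[1],P[2]-76.4]);print(n,"foot expected",proj(f,p),"mouth",proj(f,[477.6,154.3,191.8]))
out[1]=cv2.copyMakeBorder(out[1],0,150,0,0,cv2.BORDER_CONSTANT)
cv2.imwrite("pics/z2.png",np.hstack(out))
E
```

```text
7.8583 [478.13828707 153.60925056 299.98152643]
pos [477.76721945 154.38250628 281.33962949] [2.99041969e-04 3.46089511e-01 9.38201425e-01 2.19620722e-04] [-0.35850795 -0.66075054 -1.62254459]
rot dt 0.25
rot dt 0.25
side foot expected [214.29505706 186.00941344] mouth [214.91583243 190.09349336]
top foot expected [234.3411548  265.62182245] mouth [235.00066597 265.38589459]
```

View pics/z2.png

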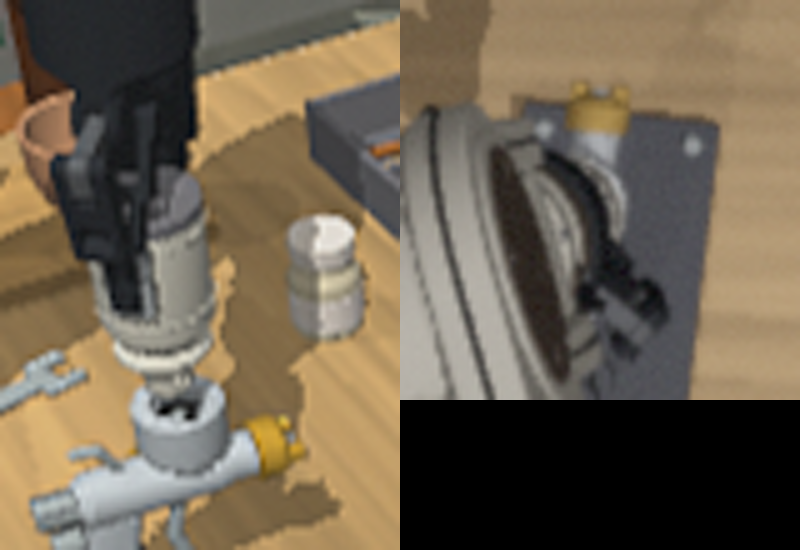

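The side view shows the neck just over the collar at about (214,187), with the flange spanning u≈202..222. I'll measure the flange and collar edges along pixel rows to check that the cup is centred.

```bash
python3 - <<'E'
from h import *
f=eyes.grab_frame("side");P=np.array(status.current_eef_pos());print(P)
th=np.linspace(0,6.283,300)
def ext(c,r):
    a=np.array([proj(f,c+[r*np.cos(t),r*np.sin(t),0]) for t in th]);return a.min(0).round(1),a.max(0).round(1)
foot=P-[0,0,76.4]
for n,h,r in (("flange top",30,25),("flange bot",25,25),("body low",46,29),("neck",6,13),("foot",0,10.5)):print(n,*ext(foot+[0,0,h],r))
print("mouth",*ext(np.array([477.6,154.3,191.8]),24.5))
im=f["image"]
z=crop(im,192,165,46,50,12)[:,:,::-1].copy()
for k in range(0,46,5):cv2.putText(z,str(192+k),(k*12,10),0,.3,(0,0,255));cv2.line(z,(k*12+6,12),(k*12+6,20),(0,0,255),1)
for k in range(0,50,5):cv2.putText(z,str(165+k),(0,k*12+10),0,.3,(0,0,255))
cv2.imwrite("pics/z3.png",z)
E
```

```text
[477.60334035 154.32993047 281.01072852]
flange top [202.6 170.8] [222.7 182.7]
flange bot [202.9 172.4] [222.9 184.3]
body low [200.  164.7] [223.6 178.4]
neck [208.8 181.2] [219.1 187.4]
foot [210.1 183.6] [218.4 188.7]
mouth [205.3 184.3] [224.5 196.1]
```

View pics/z3.png

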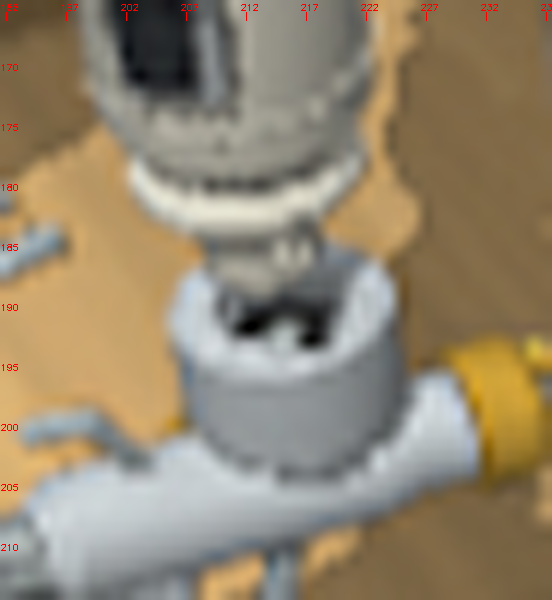

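The flange sits 0.5–0.8 px to the left of where I expected and the collar is where I predicted. That puts the cup about 1.6 mm off along the gripper's free direction, so I'll shift by (+1.2, −1.0) mm and feel my way down.

```bash
python3 - <<'E'
from h import *
x,y=478.8,153.3
manip.move_straight([x,y,276],rate=40); manip.hold(.1)
f0=np.array(status.current_ft_force());m0=np.array(status.current_moment());print(f0,m0)
for z,l in ((262,6),(258,7),(254,8.5),(251,10)):
    r=manip.move_straight([x,y,z],rate=15,force_limit=l)
    print(z,r,status.current_clock(),np.round(status.current_eef_pos(),2),np.round(np.array(status.current_ft_force())-f0,2),np.round(np.array(status.current_moment())-m0,3))
    if r:break
E
```

```text
[-0.399731   -0.08729458 -1.04911792] [-0.05813313 -0.01166963  0.01814125]
262 False 10.7417 [478.83 153.42 262.02] [ 1.86  0.45 -0.53] [ 0.302 -0.081 -0.048]
258 False 11.1583 [479.02 153.38 258.37] [-0.13  0.65  2.3 ] [ 0.24  -0.122 -0.073]
254 False 11.575 [479.03 153.39 254.3 ] [0.1  1.23 5.59] [ 0.22  -0.055 -0.038]
251 False 11.925 [479.04 153.37 251.41] [0.25 1.24 7.  ] [ 0.25   0.039 -0.003]
```

The force builds at about 0.5 N/mm, which is the spring, so the lugs went straight into the slots. I'll push to just under the lip and turn in small steps, watching the force and moment.

```bash
python3 - <<'E'
from h import *
f0=np.array([-.4,-.09,-1.05]);m0=np.array([-.058,-.012,.018])
def rep(s):
    print(s,round(status.current_clock(),2),np.round(status.current_eef_pos(),2),np.round(np.array(status.current_ft_force())-f0,2),np.round(np.array(status.current_moment())-m0,3))
x,y=478.8,153.3
for z in (249,247,246.3):
    r=manip.move_straight([x,y,z],rate=10,force_limit=5);rep((z,r))
    if r:break
manip.hold(.15);rep("hold")
if not r:
    for th in np.arange(138,125,-1.5):
        r=manip.move_straight([x,y,246.3],rate=10,attitude=q(th),force_limit=6);rep((th,r))
        dm=abs((np.array(status.current_moment())-m0)[2])
        if r or dm>.2:break
E
```

```text
(249, False) 12.28 [479.05 153.37 249.73] [0.2  0.76 6.96] [0.099 0.162 0.011]
(247, False) 12.62 [479.06 153.34 247.95] [-0.63  1.41  8.11] [0.118 0.26  0.008]
(246.3, False) 12.88 [479.05 153.35 247.41] [-1.1   0.55  9.97] [0.072 0.26  0.022]
hold 13.03 [479.04 153.34 247.39] [-1.66  0.86  8.52] [ 0.076  0.355 -0.053]
(np.float64(138.0), False) 13.28 [479.13 153.36 247.41] [-0.73  0.59  9.98] [0.085 0.298 0.035]
(np.float64(136.5), False) 13.53 [479.15 153.34 247.43] [0.03 0.07 8.67] [ 0.1    0.269 -0.009]
(np.float64(135.0), False) 13.78 [479.15 153.33 247.41] [-0.44 -0.26  9.85] [ 0.064  0.268 -0.031]
(np.float64(133.5), False) 14.03 [479.15 153.32 247.42] [-0.1   0.28  9.54] [ 0.066  0.261 -0.05 ]
(np.float64(132.0), False) 14.28 [479.15 153.29 247.43] [-0.6   0.85 10.35] [ 0.06   0.252 -0.073]
(np.float64(130.5), False) 14.53 [479.17 153.3  247.42] [-1.9  -0.55 10.09] [ 0.074  0.281 -0.002]
(np.float64(129.0), False) 14.78 [479.19 153.29 247.43] [-0.96 -0.2   8.85] [0.092 0.265 0.028]
(np.float64(127.5), False) 15.03 [479.18 153.25 247.41] [-0.67  0.09  9.3 ] [ 0.025  0.248 -0.033]
(np.float64(126.0), False) 15.28 [479.19 153.23 247.41] [0.41 0.03 8.25] [ 0.033  0.291 -0.025]
```

The cup has turned 13.5° with almost no moment, which is more than the play in the slots, so the lugs are under the lip. I'll go a little deeper and turn on, then feel for the stop in small steps.

```bash
python3 - <<'E'
from h import *
f0=np.array([-.4,-.09,-1.05]);m0=np.array([-.058,-.012,.018])
def rep(s):
    print(s,round(status.current_clock(),2),np.round(status.current_eef_pos(),2),np.round(np.array(status.current_ft_force())-f0,2),np.round(np.array(status.current_moment())-m0,3))
x,y=478.8,153.3
r=manip.move_straight([x,y,245.7],rate=10,force_limit=5);rep("down")
for th in list(range(123,53,-3))+list(np.arange(53,36,-1.)):
    r=manip.move_straight([x,y,245.7],rate=10,attitude=q(th),force_limit=6)
    d=(np.array(status.current_moment())-m0)[2]
    if th<60 or th%15==0 or r: rep((th,r))
    if r or abs(d)>.16:rep((th,"stop?"));break
E
```

```text
down 15.53 [479.19 153.23 246.85] [-0.77  1.32  9.28] [ 0.032  0.281 -0.018]
(120, False) 16.02 [479.21 153.23 246.88] [-0.8   0.38  9.45] [ 0.007  0.244 -0.052]
(105, False) 17.27 [479.21 153.23 246.88] [-0.43 -0.5   9.88] [ 0.047  0.227 -0.095]
(90, False) 18.52 [479.27 153.37 246.91] [-0.74 -0.67  9.95] [ 0.106  0.237 -0.068]
(75, False) 19.77 [479.28 153.47 246.96] [0.29 0.68 9.3 ] [ 0.178  0.249 -0.048]
(60, False) 21.02 [479.25 153.69 246.96] [-0.14  0.48 10.08] [0.306 0.287 0.022]
(57, False) 21.27 [479.23 153.74 246.98] [-0.26  0.89  9.14] [ 0.347  0.282 -0.041]
(54, False) 21.52 [479.22 153.84 246.98] [-0.33  1.83 10.62] [ 0.378  0.341 -0.068]
(np.float64(53.0), False) 21.77 [479.22 153.89 246.98] [-0.84  1.49  9.84] [ 0.41   0.306 -0.012]
(np.float64(52.0), False) 22.02 [479.22 153.9  246.96] [-0.59  1.78  9.38] [0.438 0.268 0.013]
(np.float64(51.0), False) 22.27 [479.22 153.93 246.98] [-0.78  1.78 10.72] [0.461 0.298 0.019]
(np.float64(50.0), False) 22.52 [479.2  153.97 246.97] [-0.4   1.69  9.99] [ 0.484  0.285 -0.003]
(np.float64(49.0), False) 22.77 [479.21 153.97 246.99
[... 486 characters left out ...]
.08  1.32  9.96] [ 0.582  0.285 -0.011]
(np.float64(43.0), False) 24.27 [479.19 154.08 246.96] [-0.26  1.1  10.14] [0.563 0.27  0.034]
(np.float64(42.0), False) 24.52 [479.22 154.14 247.  ] [-0.7   2.56  9.61] [0.584 0.222 0.053]
(np.float64(41.0), False) 24.77 [479.26 154.26 246.99] [-0.34  2.51  9.58] [0.683 0.243 0.04 ]
(np.float64(40.0), False) 25.02 [479.33 154.44 247.  ] [0.19 2.43 8.45] [0.798 0.21  0.117]
(np.float64(39.0), False) 25.27 [479.39 154.59 247.  ] [0.86 3.67 9.25] [0.865 0.171 0.134]
(np.float64(38.0), False) 25.52 [479.43 154.77 247.02] [-0.18  2.98  9.26] [0.935 0.155 0.172]
(np.float64(38.0), 'stop?') 25.52 [479.43 154.77 247.02] [-0.18  2.98  9.26] [0.935 0.155 0.172]
```

The stop is felt from about θ≈41.5° (rising moment and a sideways shift), so the pockets' middle is near 51–52°. I'll turn back, ease up with a force limit, and see at which height the lugs catch.

```bash
python3 - <<'E'
from h import *
f0=np.array([-.4,-.09,-1.05]);m0=np.array([-.058,-.012,.018])
def rep(s):
    print(s,round(status.current_clock(),2),np.round(status.current_eef_pos(),2),np.round(np.array(status.current_ft_force())-f0,2),np.round(np.array(status.current_moment())-m0,3))
x,y=479.1,153.9
for th in range(41,50,3):
    manip.move_straight([x,y,245.7],rate=10,attitude=q(th),force_limit=6)
manip.move_straight([x,y,245.7],rate=10,attitude=q(51.5),force_limit=6);rep("back")
for z in np.arange(246.5,252.1,.75):
    r=manip.move_straight([x,y,z],rate=6,force_limit=5);rep((z,r))
    if r or status.current_ft_force()[2]-f0[2]<2:break
E
```

```text
back 26.52 [479.55 154.36 246.99] [-0.21  1.51 10.23] [0.348 0.289 0.064]
(np.float64(246.5), False) 26.81 [479.54 154.36 247.68] [-0.5   0.59 10.39] [0.382 0.23  0.019]
(np.float64(247.25), False) 27.08 [479.52 154.35 248.33] [-0.22  0.62  9.36] [ 0.352  0.229 -0.003]
(np.float64(248.0), False) 27.36 [479.53 154.33 249.03] [0.81 1.56 9.07] [0.37  0.163 0.037]
(np.float64(248.75), False) 27.63 [479.51 154.34 249.68] [0.1  1.41 9.44] [0.351 0.135 0.038]
(np.float64(249.5), False) 27.91 [479.52 154.33 250.33] [0.08 1.41 7.67] [ 0.384  0.169 -0.038]
(np.float64(250.25), False) 28.18 [479.51 154.33 251.02] [0.4  1.34 7.37] [0.402 0.084 0.058]
(np.float64(251.0), False) 28.46 [479.5  154.31 251.68] [-0.6   0.83  7.46] [ 0.433  0.064 -0.035]
(np.float64(251.75), True) 28.67 [479.56 154.4  251.84] [ 0.4  -0.29  3.28] [ 0.156 -0.042 -0.061]
```

The lugs caught at a spring force of 7.4 N, which corresponds to a foot about 17.4 mm below the mouth, so they are in the pockets. I'll release, retreat and check.

```bash
python3 - <<'E'
from h import *
P=np.array(status.current_eef_pos())
fingers.gripper_to(1.0); print(status.current_gripper_width(),status.current_ft_force())
manip.move_straight([P[0],P[1],370],rate=120)
manip.movep([330,-100,400],q(60))
manip.hold(.3);print(status.current_clock(),status.current_ft_force())
out=[]
for n,(cx,cy,w,h) in {"side":(170,100,90,130),"top":(200,230,70,70)}.items():
    f=eyes.grab_frame(n);cv2.imwrite(f"pics/{n}4.png",f["image"][:,:,::-1])
    z=cv2.resize(f["image"][cy:cy+h,cx:cx+w,::-1],None,fx=4.5 if n=="side" else 5.5,fy=4.5 if n=="side" else 5.5,interpolation=cv2.INTER_CUBIC)
    out.append(cv2.copyMakeBorder(z,0,590-z.shape[0],0,0,cv2.BORDER_CONSTANT))
    foot=np.array([477.6,154.3,191.8-17.5]);th=np.linspace(0,6.283,300)
    for m,hh,r in(("lid top",112,29.5),("flange bot",25,25)):
        a=np.array([proj(f,foot+[r*np.cos(t),r*np.sin(t),hh]) for t in th]);print(n,m,a.min(0).round(1),a.max(0).round(1))
cv2.imwrite("pics/z4.png",np.hstack(out))
E
```

```text
1.000508087798246 [ 0.16491633 -0.54823275 -0.65720972]
31.6417 [-0.29222611 -0.90013497 -0.30346523]
side lid top [197.5 152.6] [222.1 166.3]
side flange bot [204.7 181.9] [224.3 193.9]
top lid top [217.3 255. ] [242.8 280.6]
top flange bot [224.8 255.7] [244.5 275.5]
```

View pics/z4.png

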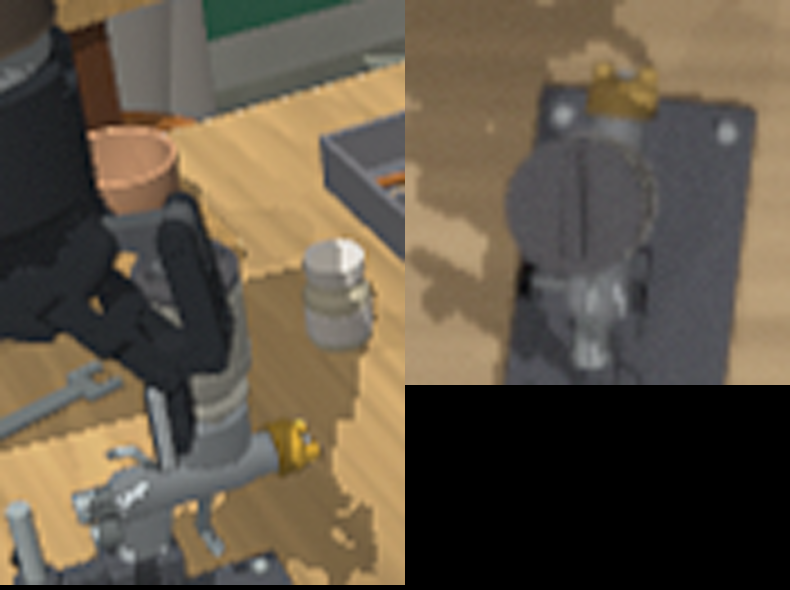

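View pics/top4.png

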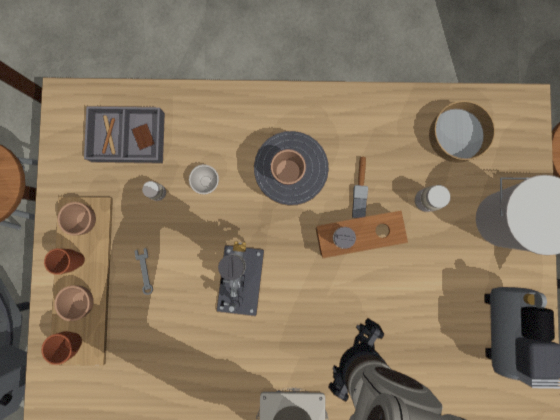

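From the top, the lid is over the collar within about 1 px and its bar lies along the barrel, with everything else in place. The arm hides the side view, so I'll move it aside and check height and tilt.

```bash
python3 - <<'E'
from h import *
manip.movep([300,-330,350],q(20));manip.hold(.2)
f=eyes.grab_frame("side");cv2.imwrite("pics/side5.png",f["image"][:,:,::-1])
z=crop(f["image"],185,140,60,75,8)[:,:,::-1].copy()
for k in range(0,60,5):cv2.putText(z,str(185+k),(k*8,10),0,.3,(0,0,255))
for k in range(0,75,5):cv2.putText(z,str(140+k),(0,k*8+8),0,.3,(0,0,255))
cv2.imwrite("pics/z5.png",z);print(status.current_clock(),status.current_ft_force())
E
```

```text
32.9333 [-0.31052269 -0.06399575 -0.72476746]
```

View pics/z5.png

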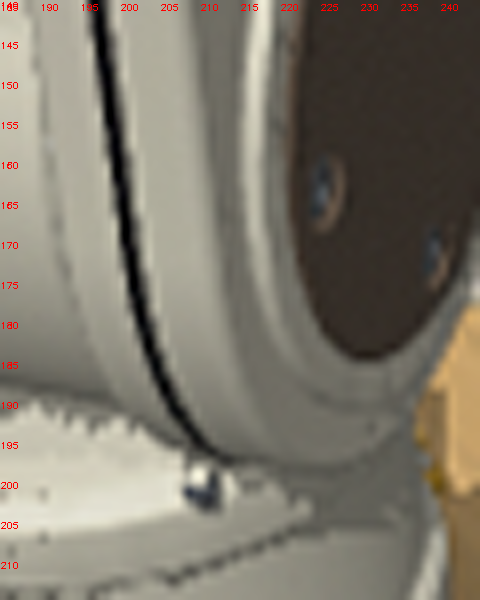

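View pics/side5.png

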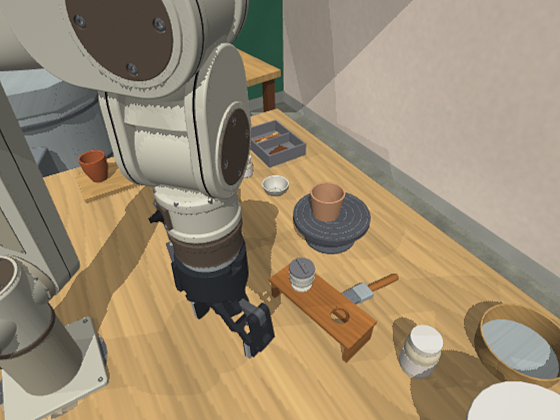

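The arm still blocks the side view, so I'll go back towards the start pose, passing well above the cup (top at about z = 295).

```bash
python3 - <<'E'
from h import *
qj=np.array(status.current_qpos());
manip.move_straight([300,-330,420],rate=200)
manip.movep([250,-50,480],q(70))
manip.movep([100,400,400],q(156)); manip.hold(.2)
f=eyes.grab_frame("side");cv2.imwrite("pics/side6.png",f["image"][:,:,::-1])
z=crop(f["image"],185,140,60,75,8)[:,:,::-1].copy()
for k in range(0,60,5):cv2.putText(z,str(185+k),(k*8,10),0,.3,(0,0,255))
for k in range(0,75,5):cv2.putText(z,str(140+k),(0,k*8+8),0,.3,(0,0,255))
cv2.imwrite("pics/z6.png",z);print(status.current_clock(),status.current_ft_force())
E
```

```text
36.55 [ 0.43093189  1.38723804 -0.79915728]
```

View pics/z6.png

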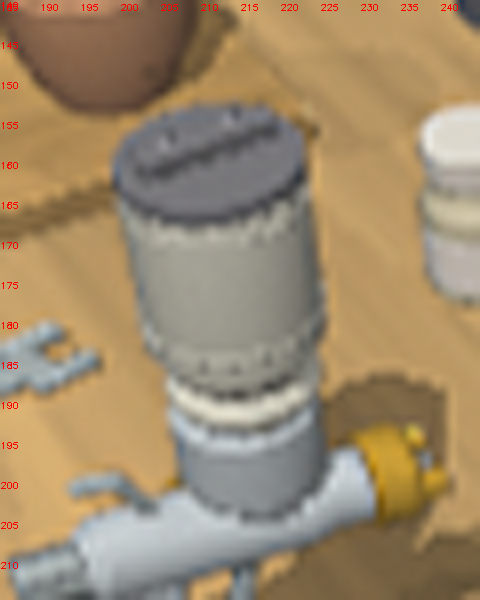

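```bash
python3 - <<'E'
from h import *
im=cv2.imread("pics/side6.png");f=eyes.grab_frame("side")
for u in (212,214,216,218):print(u,[tuple(int(c) for c in im[v,u]) for v in range(186,200)])
def front(c,r,u):
    a=np.array([proj(f,c+[r*np.cos(t),r*np.sin(t),0]) for t in np.linspace(0,6.283,2000)])
    a=a[abs(a[:,0]-u)<.1];return a[:,1].max()
m=np.array([477.6,154.3,191.8])
for u in(212,214,216,218):
  print(u,"mouth front",front(m,24.5,u).round(2),{d:(front(m+[0,0,25-d],25,u).round(2),front(m+[0,0,30-d],25,u).round(2)) for d in(9,14.5,17.5,20.5)})
E
```

```text
212 [(139, 149, 153), (140, 152, 154), (125, 136, 139), (90, 97, 98), (156, 168, 171), (204, 222, 225), (178, 193, 197), (131, 137, 137), (164, 160, 154), (205, 202, 195), (178, 175, 169), (148, 146, 141), (154, 151, 145), (151, 148, 144)]
214 [(114, 124, 126), (141, 152, 155), (113, 121, 123), (71, 77, 79), (155, 167, 171), (206, 223, 227), (178, 195, 198), (120, 128, 129), (152, 149, 143), (207, 203, 196), (182, 179, 172), (146, 143, 139), (152, 150, 145), (153, 151, 145)]
216 [(134, 145, 147), (133, 145, 147), (114, 125, 126), (112, 121, 123), (164, 178, 181), (196, 212, 214), (176, 192, 193), (119, 129, 131), (156, 153, 150), (202, 199, 192), (174, 171, 165), (146, 144, 139), (147, 146, 141), (147, 145, 141)]
218 [(131, 141, 143), (106, 114, 115), (68, 72, 73), (150, 162, 164), (196, 212, 216), (178, 193, 195), (132, 144, 146), (90, 97, 98), (156, 155, 150), (173, 171, 165), (139, 137, 132), (142, 139, 134), (143, 141, 135), (143, 141, 136)]
212 mouth front 196.03 {9: (np.float64(191.25), np.float64(189.69)), 14.5: (np.float64(192.96), np.float64(191.41)), 17.5: (np.float64(193.88), np.float64(192.34)), 20.5: (np.float64(194.8), np.float64(193.27))}
214 mouth front 196.1 {9: (np.float64(191.21), np.float64(189.61)), 14.5: (np.float64(192.95), np.float64(191.37)), 17.5: (np.float64(193.89), np.float64(192.32)), 20.5: (np.float64(194.83), np.float64(193.26))}
216 mouth front 195.91 {9: (np.float64(190.92), np.float64(189.3)), 14.5: (np.float64(192.7), np.float64(191.09)), 17.5: (np.float64(193.66), np.float64(192.06)), 20.5: (np.float64(194.61), np.float64(193.02))}
218 mouth front 195.47 {9: (np.float64(190.38), np.float64(188.73)), 14.5: (np.float64(192.19), np.float64(190.55)), 17.5: (np.float64(193.18), np.float64(191.54)), 20.5: (np.float64(194.15), np.float64(192.52))}
```

The gap between flange and collar is about 2.9 px. The locked state predicts 2.2 px, resting on the lip 4.9 and jammed under the lip 1.3, so locked is the nearest of the three. The spring force at the catch says the same. The lid is off by only about 1 px (~0.03 rad tilt), and the bar lies along the barrel. Handing in.

```bash
python3 - <<'E'
from h import *
print(np.abs(status.current_qvel()).max(),status.current_clock());ticket.finish_job()
E
```

```text
0.005651184447217797 36.6
the job is handed in; nothing more can be done
```

The tall cup is mounted on the spray gun, released and, by all but one rough check, locked. I handed the job in at 36.6 s; no verdict was reported.

**What I did:** I gripped the cup in the rack and lifted it out, then set its neck in the collar. The lugs went into the slots at the first try. I pushed it down with about 10 N, turned it clockwise until I felt the stop, and turned back 10–13° to the pockets. Then I eased it up until it caught, let go and moved the arm clear. The wrist sensor showed at most about 11 N of push, under 4 N sideways and about 0.17 N m of twist. That keeps the total against the gun well below 50 N.

**Last checks:**
- **Depth:** when the cup caught, the spring force was 7.4 N, which puts its foot about 17.4 mm below the mouth.
- **Lugs:** the bar on the lid, in line with the lugs, lies along the barrel to within a few degrees.
- **Upright:** the lid sits about 1 px from where it should be, a tilt of roughly 0.03 rad.
- **Other objects:** all of them look unmoved in the pictures.

**What disagreed:** the flange-to-collar gap in the side picture suggests a depth of about 15.3 mm, give or take 2 mm. That is shallower than the force reading, but still nearer the locked position than resting on the lip (9 mm) or caught under it (20.5 mm). Also, one retreat pose hid the cup from the side camera, so I moved the arm once more to get this picture.

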